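Stack the stack-nest parts bins on their base

ROBOT

A 7-joint arm with a two-finger parallel gripper is mounted at the origin on a cart in front of the work surface, level with it; the furniture and walls round the work are solid. World frame = base frame: x ahead of the robot, y to its left, z up, the work surface at z = 0. Lengths are in mm, angles in rad, forces in N, time in s.
With the tool pointing down it reaches from about 425 to 825 mm from the base axis. Payload 3.6 kg.
Tool frame: the origin (TCP) lies at the very end of the fingers, on their centre line; the grasp point (between the pads) lies 19 mm behind it (env.grip_point_offset is the distance from the TCP to the grasp point, in mm); z points along the fingers, y is the line along which they close (so a half turn about z gives the same grasp; the last joint's range is limited). The gripper opens to 85 mm and grips with 20 to 120 N. Pads are 22 mm wide; open, the fingers measure 114 mm over their backs; the gripper's body (76 mm by 85 mm) begins 54 mm behind the grasp point. The pads swing forward as they close: fully open they stand 13 mm farther back than shut.
Start: joints at [1.115, 0.615, -0.013, 1.423, 0.008, 1.103, -0.04], TCP at [270.855, -590.847, 231.297] pointing down, gripper open.
Joint ranges: [-3.12, 3.12], [-0.3, 2.06], [-1.34, 1.32], [0.26, 2.42], [-1.36, 4.5], [0.01, 1.98], [-2.84, 2.84]. Speed limits (rad/s): [2.79, 2.79, 3.14, 3.14, 3.14, 3.14, 3.14].

INTERFACE

Orientations are given as a 3x3 rotation matrix whose columns are the frame's x, y, z axes.
In Python, from cell import env, cams gives the robot as it stands.
- The arm moves only by the shell command python3 -m inch 'ROWS'. ROWS is JSON, a list of rows, each a list of 3 entries, a list of its own where there are three numbers: the gripper's target within -1 to 1 (shut at 1, half-way at 0, fully open at -1), then the shift along the tool's x, y, z normalised to -1 to 1, where 1 is 0.5 m, then the turn about the tool's z normalised to -1 to 1, where 1 is 0.5 rad. In form: [[grip, [dx, dy, dz], twist], ...]. A call has 1 to 20 rows; each row is the pose to reach, as a shift and turn from the pose commanded when the call began, along the tool's axes at that moment; what a row does not reach only later rows make up. A row lasts 1/12 s, in which the tool goes at most 41.7 mm and 7.16 degrees, less where a joint would pass 70% of its speed; a pose out of reach is approached as far as the arm can. A call with a number of a shift or a turn outside -1 to 1 is refused whole. A call with a gripper value outside its range is refused whole. The fingers move at their own pace and stop on an object; the grip force is fixed at half the most. Time passes only in rows, so rows that repeat a pose let the fingers close. It gives the time, the measured TCP pose, the force, the opening and the grip force at its end, in the units of the state.
- env.read_state(): the state, without advancing time (a new reading comes with each control period).
- cams.snapshot(name): name is "side" or "top"; returns the picture (384x512x3 uint8, red, green, blue); there is no depth.
- cams.calibration(name): a dict with "K" (3x3 intrinsics, pixels), "rvec" (rotation vector, rad) and "tvec" (3), from world to camera coordinates, as OpenCV has them. Camera axes: x right, y down, z forward; pixel columns grow to the right and rows downward; lengths in mm; the calibration is good to about 2 mm. A picture is of the moment at which its call begins. calibration takes no time and is no camera call.
- env.sign_off(): hands the job in; it is judged then, once.
The state is a dict: "time_s": time; "joint_positions": joint angles; "qd": joint speeds; "joint_torque": joint torques, N m; "tool_pos": TCP position; "eef_rot": TCP orientation; "ft_force": force on the tool from outside, world axes, zero at the start; "ft_torque": the same for the moment, N m; "width": finger opening in mm; "finger_force": force on a finger pad.
Only numpy, scipy, OpenCV 4.12 (cv2) and the standard library are available. Lean on these libraries where they do the work, as an engineer would, in place of code of your own. Each camera call takes 0.05 s, during which the arm holds its last target. There are 200 camera calls.

TASK

Build up the stack of grey parts bins on the one screwed to the bench: the deep bin first, on it the medium one, then the shallow one, and the lid on top. Turn each bin end for end to the one below it, so that its tab is over the opposite end and the lugs inside the rim hold it up, stacked and level instead of nested. Do not knock over or push away the wax jar, the wooden wedge or the roll of masking tape.

Things in the scene. Friction and masses are not known exactly. Their poses are not given: they have to be found in the camera images.
- base_bin: Target, fixed: low grey stack-nest bin: rim 84 (x) x 56 (y) mm, foot 66 x 40. Origin on the bench top, 30 mm off the bin's middle (middle at x=-30); +x to the tab, a 30 mm wide lip on the rim of one end (tip x=+23). Rim top z=34, screwed on a plywood board. Lugs in every bin's mouth: a tab-opposite bin stands on them, foot 5 mm below rim top, 5 mm play; same way round it nests.
- deep_bin: Deep bin, loose, 60 mm high, no divider, 0.13 kg. Tapered grey stack-nest bin: rim 84 (x) x 56 (y) mm, foot 66 x 40. Origin on the underside plane, 30 mm off the bin's middle (middle at x=-30); +x to the tab, a 30 mm wide lip on the rim of one end (tip x=+23). Grip the upright outer rim band (top 12 mm) across the 56 mm width.
- medium_bin: Medium bin, loose, 46 mm high, one low divider across, 0.11 kg. Tapered grey stack-nest bin: rim 84 (x) x 56 (y) mm, foot 66 x 40. Origin on the underside plane, 30 mm off the bin's middle (middle at x=-30); +x to the tab, a 30 mm wide lip on the rim of one end (tip x=+23). Grip the upright outer rim band (top 12 mm) across the 56 mm width.
- shallow_bin: Shallow bin, loose, 34 mm high, low crossed dividers, 0.10 kg. Tapered grey stack-nest bin: rim 84 (x) x 56 (y) mm, foot 66 x 40. Origin on the underside plane, 30 mm off the bin's middle (middle at x=-30); +x to the tab, a 30 mm wide lip on the rim of one end (tip x=+23). Grip the upright outer rim band (top 12 mm) across the 56 mm width.
- lid: Loose flat grey lid, 84 (x) x 56 (y) mm, 0.07 kg. Origin: middle of its underside, z up. Lowest 4 mm: a plug 66 x 40 mm that enters a bin's mouth with 5 mm play; the flange above it (z 4 to 8) rests on the bin's rim. Handle: bar along x, 48 mm long, 12 mm thick (y), z 26 to 36, on two posts. Fits either way round.
- wax_jar: Bystander: glass jar with a tin lid, 58 mm diameter, 58 mm high, loose. Origin: middle of its underside.
- wood_wedge: Bystander: wooden wedge 34 x 100 x 28 mm, loose, lying on the bench. Origin: middle of its underside, length along its y.
- masking_tape: Bystander: roll of masking tape lying flat, 72 mm diameter, 18 mm high, loose. Origin: middle of its underside.

How it is judged (in metres and radians):
On the way, in this order (a step that is already met when the one before it is completed fails the run):
1. the deep bin sits on the base bin's lugs, turned end for end to it (x of deep_bin in the frame of base_bin between -0.068 and -0.052 m and y of deep_bin in the frame of base_bin between -0.013 and 0.013 m and z of deep_bin in the frame of base_bin between 0.026 and 0.032 m and angle between deep_bin's own z axis and vertical below 0.06 rad and angle between the x axis of deep_bin and the x axis of base_bin, either way round below 0.22 rad), for 0.2 s.
2. the medium bin sits on the deep bin's lugs, turned end for end to it (x of medium_bin in the frame of deep_bin between -0.068 and -0.052 m and y of medium_bin in the frame of deep_bin between -0.013 and 0.013 m and z of medium_bin in the frame of deep_bin between 0.052 and 0.058 m and angle between medium_bin's own z axis and vertical below 0.06 rad and angle between the x axis of medium_bin and the x axis of deep_bin, either way round below 0.22 rad), for 0.2 s.
3. the shallow bin sits on the medium bin's lugs, turned end for end to it (x of shallow_bin in the frame of medium_bin between -0.068 and -0.052 m and y of shallow_bin in the frame of medium_bin between -0.013 and 0.013 m and z of shallow_bin in the frame of medium_bin between 0.038 and 0.044 m and angle between shallow_bin's own z axis and vertical below 0.06 rad and angle between the x axis of shallow_bin and the x axis of medium_bin, either way round below 0.22 rad), for 0.2 s.
4. the lid is on the shallow bin (x of lid in the frame of shallow_bin between -0.038 and -0.022 m and y of lid in the frame of shallow_bin between -0.013 and 0.013 m and z of lid in the frame of shallow_bin between 0.027 and 0.033 m and angle between lid's own z axis and vertical below 0.06 rad and angle between the x axis of lid and the x axis of shallow_bin, either way round below 0.22 rad), for 0.2 s.
At the end, for the whole second after the job is handed in: Base, deep, medium, shallow bin, lid, bottom to top; each bin on the lugs below it, tab at the opposite end (8 mm along, 13 across at the origin, 3 in height, 0.22 rad yaw, 0.06 tilt); lid on the rim, plug in the mouth, either way round; all released, at rest (all of step 1 and all of step 2 and all of step 3 and all of step 4 and linear speed of each of deep_bin, medium_bin, shallow_bin, lid below 0.01 m/s and angular speed of each of deep_bin, medium_bin, shallow_bin, lid below 0.1 rad/s and contact force between each of deep_bin, medium_bin, shallow_bin, lid and the fingers below 0.05 N); the robot touches nothing.
It fails at once if the wax jar is pushed more than 30 mm or knocked over (distance of wax_jar from where it was at the start of the episode above 0.03 m or angle between wax_jar's own z axis and vertical above 0.5 rad).
It fails at once if the wood wedge is pushed more than 30 mm or knocked over (distance of wood_wedge from where it was at the start of the episode above 0.03 m or angle between wood_wedge's own z axis and vertical above 0.5 rad).
It fails at once if the masking tape is pushed more than 30 mm or knocked over (distance of masking_tape from where it was at the start of the episode above 0.03 m or angle between masking_tape's own z axis and vertical above 0.5 rad).
It also fails if it takes over 96 s, if anything falls off the work surface, if the arm or the gripper's body presses on something with over 40 N, if the wrist force passes 120 N, or if a joint passes its speed limit or range.

## Working session

There is one attempt and no reset: what is moved stays moved. The work goes in short steps, Python scripts to look and compute and a shell command to move; the robot and the scene stay as the last step left them, time stands still between calls to the robot, and variables do not carry over. Pictures are saved under pics/ and viewed, at most 14 in all, crops included, and the job is handed in when it is done.

```bash
ls; mkdir -p pics
python3 - <<'E'
from cell import env,cams
import cv2,numpy as np
for n in("top","side"):
    cv2.imwrite(f"pics/{n}0.png",cams.snapshot(n)[:,:,::-1]); c=cams.calibration(n); R=cv2.Rodrigues(np.array(c["rvec"]))[0]
    print(n,np.round(c["K"],1).tolist(),np.round(-R.T@np.array(c["tvec"]).ravel()),np.round(R,2).tolist())
s=env.read_state();print(s)
E
```

```text
pics
top [[448.5, 0.0, 254.0], [0.0, 448.5, 196.2], [0.0, 0.0, 1.0]] [ 372. -208. 1054.] [[0.03, -1.0, -0.01], [-0.99, -0.03, -0.15], [0.15, 0.01, -0.99]]
side [[381.7, 0.0, 253.8], [0.0, 381.7, 197.3], [0.0, 0.0, 1.0]] [550. 519. 456.] [[-1.0, 0.03, 0.01], [0.0, 0.48, -0.88], [-0.03, -0.88, -0.48]]
{'time_s': 0.1, 'joint_positions': array([ 1.11449948,  0.61583764, -0.01260897,  1.42475691,  0.00810232,
        1.10339005, -0.04038567]), 'qd': array([ 0.0011645 , -0.00249954, -0.00024037, -0.00341498, -0.0022192 ,
       -0.00033245, -0.0018409 ]), 'joint_torque': array([ 5.83722449e-04, -4.70385897e+01,  2.59842463e-01, -1.71572667e+01,
        1.00205102e-02,  5.85632268e-03, -1.52701369e-05]), 'tool_pos': array([ 270.56394033, -590.25100176,  230.23812363]), 'eef_rot': array([[ 9.09019223e-01,  4.16752966e-01, -1.00844274e-03],
       [ 4.16754185e-01, -9.09016767e-01,  2.11347213e-03],
       [-3.58955795e-05, -2.34145952e-03, -9.99997258e-01]]), 'ft_force': array([ 0.38058457, -0.27928809, -0.11337392]), 'ft_torque': array([-0.03225643, -0.02366049,  0.02420905]), 'finger_force': 0.0, 'width': 85.21858652900002}
```

View pics/top0.png

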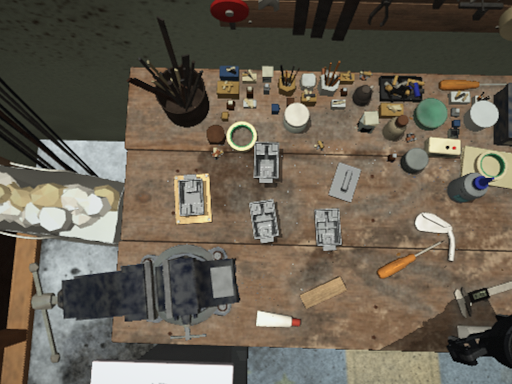

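View pics/side0.png

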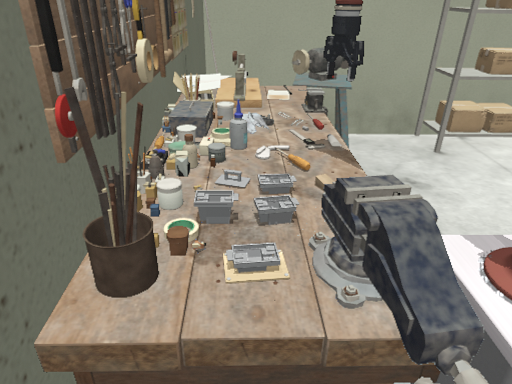

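The top view shows the base bin on its board at (192,196), three bins at (266,162), (264,220), (328,228), and the lid at (344,182). The wedge is at (323,292), the jar at (297,117) and the tape at (241,136). The side view shows that the bin at (266,162) is the tall one. I'll zoom in to see the tabs.

Run:
```python
import cv2
a=cv2.imread("pics/top0.png")[125:265,160:380]; cv2.imwrite("pics/t0z.png",cv2.resize(a,None,fx=3.6,fy=3.6,interpolation=cv2.INTER_CUBIC))
a=cv2.imread("pics/side0.png")[165:285,170:320]; cv2.imwrite("pics/s0z.png",cv2.resize(a,None,fx=5,fy=5,interpolation=cv2.INTER_CUBIC))
```

```text
(no output)
```

View pics/t0z.png

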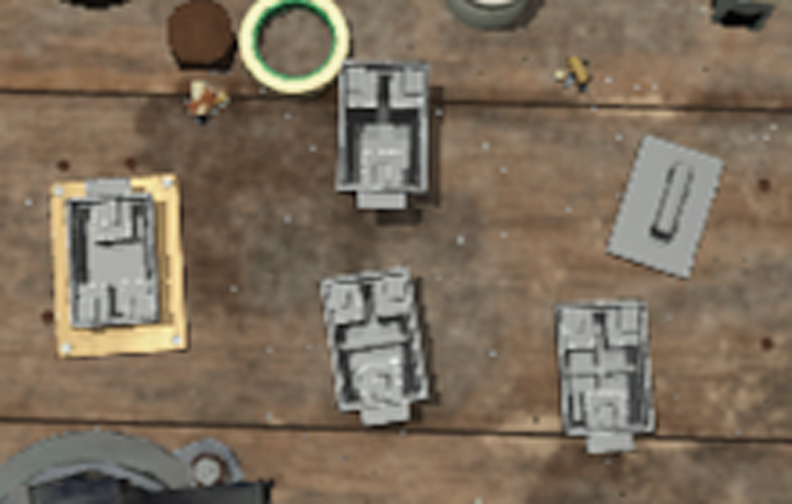

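View pics/s0z.png

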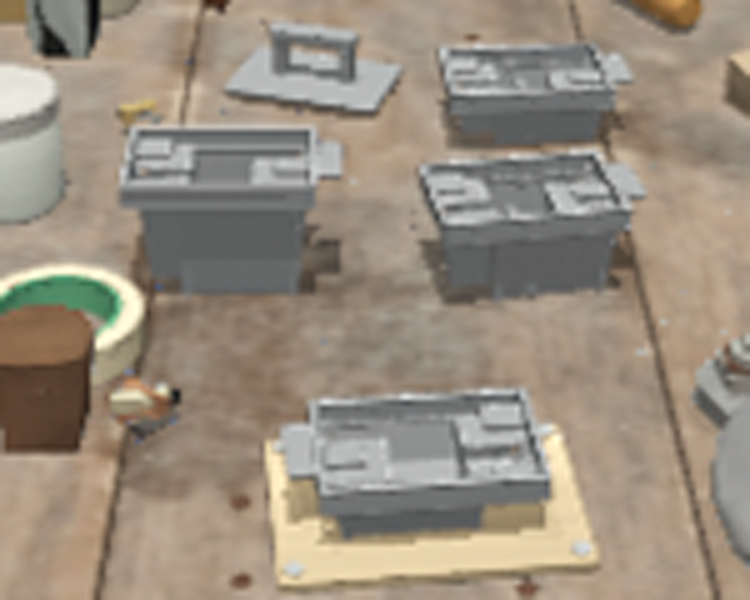

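All three loose bins have their tab toward −x (down in the picture), and the base tab points to +x. So deep and shallow keep their heading and the medium bin turns by half. Next I'll measure them, using masks and rays onto the rim planes.

```bash
cat > h.py <<'E'
from cell import env,cams
import cv2,numpy as np
def ray(n,p,z):
    c=cams.calibration(n);K=np.array(c["K"],float);R=cv2.Rodrigues(np.array(c["rvec"],float))[0];t=np.array(c["tvec"],float).ravel()
    p=np.atleast_2d(p);d=(R.T@np.linalg.inv(K)@np.c_[p,np.ones(len(p))].T).T;o=-R.T@t
    return o+d*((z-o[2])/d[:,2])[:,None]
def proj(n,P):
    c=cams.calibration(n);return cv2.projectPoints(np.atleast_2d(P).astype(float),np.array(c["rvec"],float),np.array(c["tvec"],float),np.array(c["K"],float),None)[0][:,0]
def rect(n,Q,z):
    P=ray(n,Q,z)[:,:2].astype(np.float32);(c,(w,h),a)=cv2.minAreaRect(P);b=cv2.boxPoints((c,(w,h),a))
    e=[b[1]-b[0],b[2]-b[1]];e=max(e,key=np.linalg.norm);yaw=np.degrees(np.arctan2(e[1],e[0]))
    yaw=(yaw+90)%180-90
    return np.round(c,1),round(max(w,h),1),round(min(w,h),1),round(float(yaw),1)
E
python3 - <<'E'
from h import *
B=dict(deep=(60,[(338,65),(430,62),(428,192),(338,190)]),med=(46,[(320,282),(410,268),(430,400),(340,413)]),sha=(34,[(556,302),(648,300),(654,436),(562,437)]),base=(34,[(70,200),(157,192),(158,325),(72,328)]),lid=(8,[(648,135),(722,158),(687,278),(607,250)]))
im=cv2.imread("pics/top0.png");f=4;big=cv2.resize(im,None,fx=f,fy=f,interpolation=cv2.INTER_CUBIC).astype(int)
m=((big.max(2)-big.min(2)<22)&(big.min(2)>60)).astype(np.uint8)
m=cv2.morphologyEx(m,cv2.MORPH_CLOSE,np.ones((17,17)))
m=cv2.morphologyEx(m,cv2.MORPH_OPEN,cv2.getStructuringElement(cv2.MORPH_ELLIPSE,(67,67)))
cs=cv2.findContours(m,cv2.RETR_EXTERNAL,cv2.CHAIN_APPROX_NONE)[0]
for k,(z,q) in B.items():
    q=np.array(q)/3.6+[160,125]-.36
    print(k,"manual",*rect("top",q,z),"reach",round(float(np.hypot(*ray("top",q,z).mean(0)[:2]))))
    for c in cs:
        cc=c[:,0]/f-.375
        if np.linalg.norm(cc.mean(0)-q.mean(0))<8: print("   mask",*rect("top",cc,z))
for n,p,z in (("jar",(297,117),58),("tape",(241,136),18),("wedge",(323,292),28)): print(n,ray("top",p,z).round())
E
```

```text
deep manual [ 610.3 -221. ] 84.0 58.3 0.3 reach 649
   mask [ 605.6 -221.5] 95.9 57.4 0.2
med manual [ 475.9 -219.4] 84.0 57.4 9.8 reach 524
   mask [ 473. -223.] 96.9 64.3 10.1
sha manual [ 463.1 -365.5] 86.0 58.4 2.8 reach 590
   mask [ 459.8 -365. ] 93.4 58.3 4.1
base manual [524.3 -51.8] 86.1 56.1 3.6 reach 526
   mask [528. -50.] 91.6 56.0 5.8
lid manual [ 574.5 -409.7] 84.0 54.9 -18.2 reach 705
   mask [ 574.1 -408. ] 84.9 57.4 -18.0
jar [[ 713. -290.   58.]]
tape [[ 676. -161.   18.]]
wedge [[ 318. -356.   28.]]
```

```bash
cat >> h.py <<'E'
def go(x,y,z,yaw):
    "shift (units of 0.5 m, tool axes) and twist (units of 0.5 rad) to the target TCP; yaw = heading of tool x, deg"
    s=env.read_state();R=np.array(s["eef_rot"]);p=np.array(s["tool_pos"])
    d=R.T@(np.array([x,y,z])-p)/500;cur=np.degrees(np.arctan2(R[1,0],R[0,0]))
    tw=-((yaw-cur+180)%360-180)
    print("t",s["time_s"],"p",p.round(1),"yaw",round(cur,1),"w",round(s["width"],1),"shift",d.round(4),"twist",round(np.radians(tw)/.5,3),"q7",round(s["joint_positions"][6],2))
E
python3 - <<'E'
from h import *
for k,z,q in (("deep",60,[(130,128),(313,127),(315,182),(122,187)]),("base",34,[(310,402),(527,390),(550,480),(313,497)]),("sha",34,[(440,46),(597,43),(616,93),(447,100)]),("med",46,[(420,165),(605,155),(632,215),(440,228)])):
    print(k,*rect("side",np.array(q)/5+[170,165]-.4,z))
go(610,-221,150,0.3)
E
```

```text
deep [ 609.9 -218.9] 81.9 54.3 2.4
base [525.6 -45.5] 85.3 56.8 4.9
sha [ 464.7 -357.9] 85.1 63.2 2.7
med [ 476.2 -212.2] 85.1 56.4 7.0
t 0.1 p [ 270.6 -590.3  230.2] yaw 24.6 w 85.2 shift [ 0.9249 -0.388   0.1614] twist 0.849 q7 -0.04
```

```bash
python3 -m inch '[[-1,[0.925,-0.388,0.10],0.849],[-1,[0.925,-0.388,0.10],0.849],[-1,[0.925,-0.388,0.10],0.849],[-1,[0.925,-0.388,0.10],0.849],[-1,[0.925,-0.388,0.10],0.849],[-1,[0.925,-0.388,0.10],0.849],[-1,[0.925,-0.388,0.10],0.849],[-1,[0.925,-0.388,0.10],0.849],[-1,[0.925,-0.388,0.10],0.849],[-1,[0.925,-0.388,0.16],0.849],[-1,[0.925,-0.388,0.16],0.849],[-1,[0.925,-0.388,0.16],0.849],[-1,[0.925,-0.388,0.16],0.849],[-1,[0.925,-0.388,0.16],0.849],[-1,[0.925,-0.388,0.16],0.849],[-1,[0.925,-0.388,0.16],0.849],[-1,[0.925,-0.388,0.16],0.849],[-1,[0.925,-0.388,0.16],0.849]]'; python3 -c "
from h import *
go(610,-221,31,0.3)"
```

```text
time_s: 1.6
tool_pos: [609.5, -224.2, 152.1]
eef_rot: [[1.0, 0.002, 0.0], [0.002, -1.0, -0.001], [0.0, 0.001, -1.0]]
ft_force: [-0.6, -0.5, -0.3]
width: 85.3
finger_force: 0.0
t 1.6 p [ 609.5 -224.2  152.1] yaw 0.1 w 85.3 shift [ 0.001  -0.0067  0.2421] twist -0.007 q7 -1.19
```

```bash
python3 -m inch '[[-1,[0,0,0.05],0],[-1,[0,0,0.10],0],[-1,[0,0,0.16],0],[-1,[0,0,0.16],0],[-1,[0,0,0.16],0],[-1,[0,0,0.16],0]]'
python3 - <<'E'
from h import *
go(610,-221,31,0.3)
a=cams.snapshot("side")[120:260,150:340,::-1];b=cams.snapshot("top")[110:250,170:360,::-1]
cv2.imwrite("pics/a1.png",np.vstack([cv2.resize(x,None,fx=4,fy=2.1*2,interpolation=3)[:298] if 0 else cv2.resize(x[10:130],(570,300),interpolation=3) for x in(a,b)]))
E
```

```text
time_s: 2.1
tool_pos: [611.3, -222.9, 73.0]
eef_rot: [[1.0, 0.004, 0.003], [0.004, -1.0, -0.001], [0.003, 0.001, -1.0]]
ft_force: [0.2, -0.8, 0.2]
width: 85.4
finger_force: 0.0
t 2.1 p [ 611.3 -222.9   73. ] yaw 0.2 w 85.4 shift [-0.0027 -0.0039  0.084 ] twist -0.002 q7 -1.18
```

View pics/a1.png

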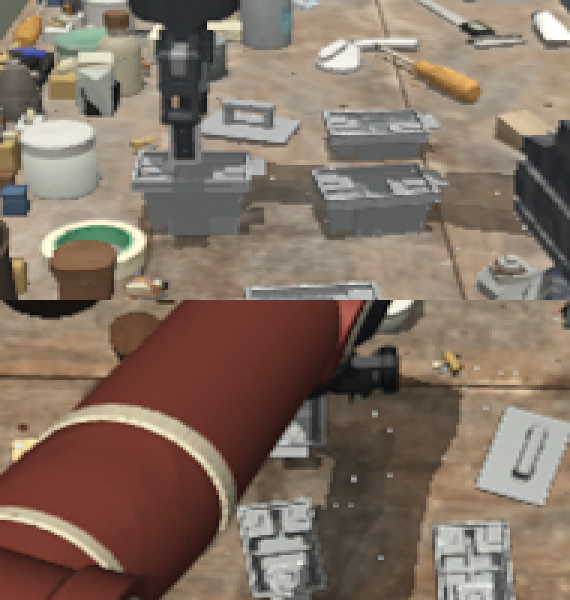

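The side crop shows the open finger straddling the deep bin's rim at mid-length, around col 185 against a rim from 132 to 250. Descending and gripping.

```bash
python3 -m inch '[[-1,[0,-0.003,0.04],0],[-1,[0,-0.003,0.06],0],[-1,[0,-0.003,0.084],0],[-1,[0,-0.003,0.084],0],[-1,[0,-0.003,0.084],0],[1,[0,-0.003,0.084],0],[1,[0,-0.003,0.084],0],[1,[0,-0.003,0.084],0],[1,[0,-0.003,0.084],0],[1,[0,-0.003,0.084],0],[1,[0,-0.003,0.084],0],[1,[0,-0.003,0.084],0],[1,[0,-0.003,0.084],0]]'; python3 -c "
from h import *
go(610,-221,31,0.3)"
```

```text
time_s: 3.28
tool_pos: [611.3, -220.8, 30.4]
eef_rot: [[1.0, 0.005, 0.002], [0.005, -1.0, -0.001], [0.002, 0.001, -1.0]]
ft_force: [0.7, -0.8, 5.2]
width: 54.5
finger_force: 63.6
t 3.2833 p [ 611.3 -220.8   30.4] yaw 0.3 w 54.5 shift [-0.0025  0.0003 -0.0011] twist -0.0 q7 -1.18
```

```bash
python3 -m inch '[[1,[0,0,-0.05],0],[1,[0,0,-0.10],0],[1,[0,0,-0.18],0],[1,[0,0,-0.24],0],[1,[0,0,-0.24],0],[1,[0,0,-0.24],0]]'; python3 -c "
from h import *
go(526,-50.5,110,3.8)"
```

```text
time_s: 3.78
tool_pos: [611.2, -220.4, 151.0]
eef_rot: [[1.0, 0.005, 0.003], [0.005, -1.0, -0.001], [0.003, 0.001, -1.0]]
ft_force: [-0.0, 0.2, -2.2]
width: 55.2
finger_force: 64.0
t 3.7833 p [ 611.2 -220.4  151. ] yaw 0.3 w 55.2 shift [-0.1688 -0.3407  0.0812] twist -0.122 q7 -1.19
```

```bash
python3 -m inch '[[1,[-0.04,-0.08,0],-0.03],[1,[-0.085,-0.17,0],-0.06],[1,[-0.127,-0.255,0],-0.12],[1,[-0.169,-0.341,0],-0.122],[1,[-0.169,-0.341,0.04],-0.122],[1,[-0.169,-0.341,0.081],-0.122],[1,[-0.169,-0.341,0.081],-0.122],[1,[-0.169,-0.341,0.081],-0.122],[1,[-0.169,-0.341,0.081],-0.122],[1,[-0.169,-0.341,0.081],-0.122]]'
python3 - <<'E'
from h import *
go(526,-50.5,60,3.8)
a=cams.snapshot("side")[120:290,170:350,::-1];b=cams.snapshot("top")[130:260,130:330,::-1]
cv2.imwrite("pics/a2.png",np.hstack([cv2.resize(a,(540,510),interpolation=3),np.zeros((510,1,3),np.uint8)]))
cv2.imwrite("pics/a2t.png",b)
E
```

```text
time_s: 4.62
tool_pos: [525.8, -51.7, 109.3]
eef_rot: [[0.998, 0.064, 0.001], [0.064, -0.998, -0.001], [0.001, 0.001, -1.0]]
ft_force: [-0.0, 0.8, -0.3]
width: 55.2
finger_force: 63.9
t 4.6167 p [525.8 -51.7 109.3] yaw 3.7 w 55.2 shift [ 0.0004 -0.0025  0.0986] twist -0.005 q7 -1.39
```

View pics/a2.png

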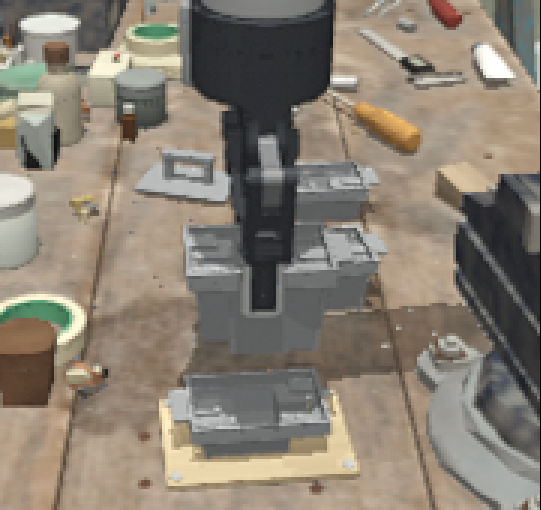

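The bin is held level. Its foot's mid-column (261) is over the middle of the base rim (259). Lowering.

```bash
python3 -m inch '[[1,[0,-0.001,0.03],0],[1,[0,-0.001,0.06],0],[1,[0,-0.001,0.075],0],[1,[0,-0.001,0.085],0],[1,[0,-0.001,0.093],0],[1,[0,-0.001,0.098],0],[1,[0,-0.001,0.10],0],[1,[0,-0.001,0.10],0],[1,[0,-0.001,0.10],0]]'; python3 -c "
from h import *
go(526,-50.5,59.4,3.8)"
```

```text
time_s: 5.47
tool_pos: [525.4, -49.9, 59.3]
eef_rot: [[0.998, 0.066, 0.001], [0.066, -0.998, -0.0], [0.001, 0.0, -1.0]]
ft_force: [0.2, -0.3, -0.2]
width: 54.9
finger_force: 64.1
t 5.4667 p [525.4 -49.9  59.3] yaw 3.8 w 54.9 shift [ 0.0012  0.0013 -0.0001] twist -0.0 q7 -1.38
```

```bash
python3 -m inch '[[1,[0,0,0.002],0],[1,[0,0,0.004],0],[1,[0,0,0.004],0]]';python3 -m inch '[[1,[0,0,0.002],0],[1,[0,0,0.003],0],[1,[0,0,0.003],0]]'
```

```text
time_s: 5.72
tool_pos: [525.5, -49.9, 59.1]
eef_rot: [[0.998, 0.066, 0.002], [0.066, -0.998, 0.0], [0.002, 0.0, -1.0]]
ft_force: [-3.6, 0.2, 13.8]
width: 54.6
finger_force: 65.7
time_s: 5.97
tool_pos: [525.6, -49.9, 59.0]
eef_rot: [[0.998, 0.066, 0.002], [0.066, -0.998, 0.0], [0.002, -0.0, -1.0]]
ft_force: [-5.8, 0.6, 23.8]
width: 54.8
finger_force: 66.8
```

```bash
python3 -m inch '[[1,[0,0,-0.005],0],[1,[0,0,-0.006],0],[-1,[0,0,-0.006],0],[-1,[0,0,-0.006],0],[-1,[0,0,-0.006],0],[-1,[0,0,-0.006],0],[-1,[0,0,-0.006],0],[-1,[0,0,-0.006],0],[-1,[0,0,-0.04],0],[-1,[0,0,-0.1],0],[-1,[0,0,-0.18],0],[-1,[0,0,-0.2],0],[-1,[0,0,-0.2],0]]'
python3 - <<'E'
from h import *
a=cams.snapshot("side")[120:290,170:350,::-1];b=cams.snapshot("top")[125:265,160:380,::-1]
cv2.imwrite("pics/a3.png",np.hstack([cv2.resize(a,(420,400),interpolation=3),cv2.resize(b[:,:110],(380,400),interpolation=3)]))
go(475.9,-219.4,150,9.8)
go(475.9,-219.4,150,189.8)
E
```

```text
time_s: 7.05
tool_pos: [527.5, -50.0, 158.8]
eef_rot: [[0.998, 0.066, 0.008], [0.066, -0.998, -0.0], [0.008, 0.001, -1.0]]
ft_force: [-0.5, 0.8, 0.2]
width: 85.5
finger_force: 0.0
t 7.15 p [524.7 -49.6 155.2] yaw 3.8 w 85.3 shift [-0.1199  0.3323  0.0104] twist -0.209 q7 -1.39
t 7.15 p [524.7 -49.6 155.2] yaw 3.8 w 85.3 shift [-0.1199  0.3323  0.0104] twist 6.074 q7 -1.39
```

View pics/a3.png

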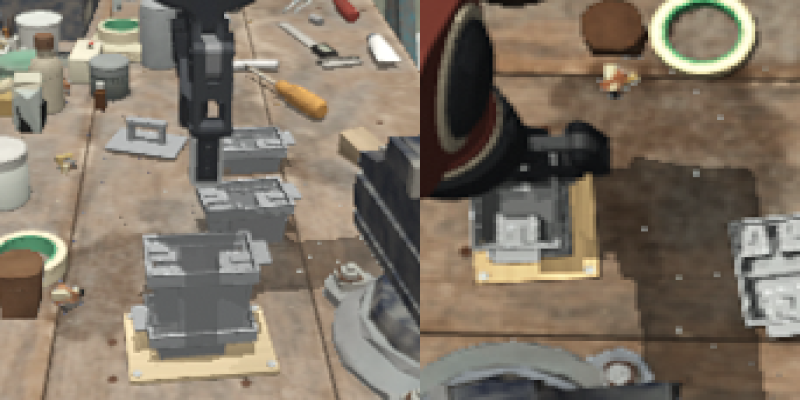

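The deep bin stands high and level on the base, with its tab (265,250 in the side crop) opposite the base tab (140,318). On to the medium bin.

```bash
python3 -m inch '[[-1,[-0.03,0.083,0],-0.1],[-1,[-0.06,0.166,0],-0.209],[-1,[-0.09,0.249,0],-0.209],[-1,[-0.12,0.332,0],-0.209],[-1,[-0.12,0.332,0],-0.209],[-1,[-0.12,0.332,0.06],-0.209],[-1,[-0.12,0.332,0.12],-0.209],[-1,[-0.12,0.332,0.16],-0.209],[-1,[-0.12,0.332,0.16],-0.209],[-1,[-0.12,0.332,0.16],-0.209],[-1,[-0.12,0.332,0.16],-0.209]]'; python3 -c "
from h import *
go(476,-219.4,17,9.8)"
```

```text
time_s: 8.07
tool_pos: [476.4, -219.3, 75.4]
eef_rot: [[0.985, 0.17, 0.0], [0.17, -0.985, 0.0], [0.0, -0.0, -1.0]]
ft_force: [-0.1, 0.0, 0.3]
width: 85.4
finger_force: 0.0
t 8.0667 p [ 476.4 -219.3   75.4] yaw 9.8 w 85.4 shift [-8.000e-04  1.000e-04  1.169e-01] twist -0.0 q7 -0.97
```

```bash
python3 -m inch '[[-1,[0,0,0.04],0],[-1,[0,0,0.08],0],[-1,[0,0,0.117],0],[-1,[0,0,0.117],0],[-1,[0,0,0.117],0],[1,[0,0,0.117],0],[1,[0,0,0.117],0],[1,[0,0,0.117],0],[1,[0,0,0.117],0],[1,[0,0,0.117],0],[1,[0,0,0.117],0],[1,[0,0,0.117],0],[1,[0,0,0.117],0]]'; python3 -m inch '[[1,[0,0,-0.05],0],[1,[0,0,-0.13],0],[1,[0,0,-0.21],0],[1,[0,0,-0.29],0],[1,[0,0,-0.33],0],[1,[0,0,-0.33],0],[1,[0,0,-0.33],0],[1,[0,0,-0.33],0]]'; python3 -c "
from h import *
go(526,-50.5,180,183.8)"
```

```text
time_s: 9.15
tool_pos: [477.2, -219.8, 18.6]
eef_rot: [[0.985, 0.17, 0.003], [0.17, -0.985, -0.001], [0.003, 0.002, -1.0]]
ft_force: [-0.0, 1.5, 5.7]
width: 54.8
finger_force: 62.5
time_s: 9.82
tool_pos: [475.1, -218.8, 181.1]
eef_rot: [[0.985, 0.17, -0.002], [0.17, -0.985, 0.001], [-0.002, -0.001, -1.0]]
ft_force: [0.8, 0.5, -1.7]
width: 55.0
finger_force: 64.3
t 9.8167 p [ 475.1 -218.8  181.1] yaw 9.8 w 55.0 shift [ 0.1576 -0.3144  0.0024] twist -6.074 q7 -0.98
```

```bash
python3 -m inch '[[1,[0,0,0],-0.25],[1,[0,0,0],-0.5],[1,[0,0,0],-0.75],[1,[0,0,0],-1],[1,[0,0,0],-1]]' >/dev/null
python3 -m inch '[[1,[0,0,0],-0.25],[1,[0,0,0],-0.5],[1,[0,0,0],-0.75],[1,[0,0,0],-1],[1,[0,0,0],-1]]' >/dev/null
python3 -m inch '[[1,[0,0,0],-0.25],[1,[0,0,0],-0.5],[1,[0,0,0],-0.75],[1,[0,0,0],-1],[1,[0,0,0],-1]]' >/dev/null
python3 -m inch '[[1,[0,0,0],-0.25],[1,[0,0,0],-0.5],[1,[0,0,0],-0.75],[1,[0,0,0],-1],[1,[0,0,0],-1]]' >/dev/null
python3 -m inch '[[1,[0,0,0],-0.25],[1,[0,0,0],-0.5],[1,[0,0,0],-0.75],[1,[0,0,0],-1],[1,[0,0,0],-1]]' >/dev/null
python3 -m inch '[[1,[0,0,0],-0.25],[1,[0,0,0],-0.5],[1,[0,0,0],-0.75],[1,[0,0,0],-1],[1,[0,0,0],-1],[1,[0,0,0],-1]]'
python3 - <<'E'
from h import *
go(526,-50,165,183.8)
b=cams.snapshot("top")[125:265,150:290,::-1];a=cams.snapshot("side")[100:290,200:330,::-1]
cv2.imwrite("pics/a4.png",np.hstack([cv2.resize(a,(320,468),interpolation=3),cv2.resize(b,(468,468),interpolation=3)]))
E
```

```text
time_s: 12.4
tool_pos: [475.8, -219.3, 181.4]
eef_rot: [[-1.0, -0.021, -0.001], [-0.021, 1.0, 0.001], [0.001, 0.001, -1.0]]
ft_force: [-0.6, -0.1, -1.0]
width: 55.0
finger_force: 64.3
t 12.4 p [ 475.8 -219.3  181.4] yaw -178.8 w 55.0 shift [-0.1073  0.3365  0.0329] twist -0.092 q7 1.47
```

View pics/a4.png

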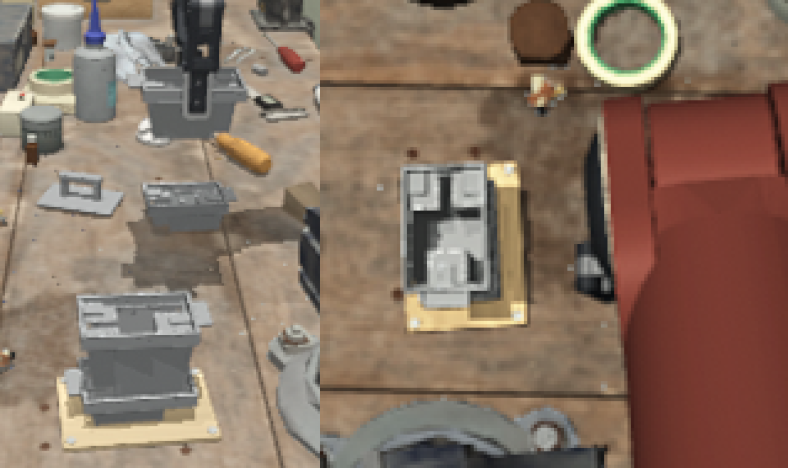

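Run:
```python
from h import *
print(*rect("top",np.array([(402,168),(487,165),(490,289),(405,292)])/3.343+[150,125]-.35,89))
q=np.array([(80,297),(193,293),(201,336),(76,342)])/[320/130,468/190]+[200,100]-.3
print(*rect("side",q,89))
go(524.5,-50.5,165,183.8)
```

```text
[ 529.9 -259.8] 82.7 55.7 2.7
[525.  -43.5] 89.1 57.7 3.5
t 12.5 p [ 476.  -219.3  181.7] yaw -178.6 w 54.7 shift [-0.1049  0.3351  0.0333] twist -0.085 q7 1.47
```

```bash
python3 -m inch '[[1,[-0.026,0.084,0],-0.085],[1,[-0.052,0.167,0],-0.085],[1,[-0.08,0.25,0],-0.085],[1,[-0.105,0.336,0],-0.085],[1,[-0.105,0.336,0],-0.085],[1,[-0.105,0.336,0.033],-0.085],[1,[-0.105,0.336,0.06],-0.085],[1,[-0.105,0.336,0.07],-0.085],[1,[-0.105,0.336,0.07],-0.085],[1,[-0.105,0.336,0.07],-0.085],[1,[-0.105,0.336,0.07],-0.085]]'
python3 - <<'E'
from h import *
go(525,-50,102.6,183.8)
a=cams.snapshot("side")[120:290,170:350,::-1];b=cams.snapshot("top")[145:235,150:250,::-1]
cv2.imwrite("pics/a5.png",np.hstack([cv2.resize(a,(540,510),interpolation=3)]))
E
```

```text
time_s: 13.42
tool_pos: [524.3, -50.0, 147.6]
eef_rot: [[-0.998, -0.07, 0.001], [-0.07, 0.998, 0.0], [-0.001, -0.0, -1.0]]
ft_force: [0.3, -0.2, -1.3]
width: 54.9
finger_force: 64.3
t 13.4167 p [524.3 -50.  147.6] yaw -176.0 w 54.9 shift [-0.0014 -0.0001  0.0899] twist 0.008 q7 1.14
```

View pics/a5.png

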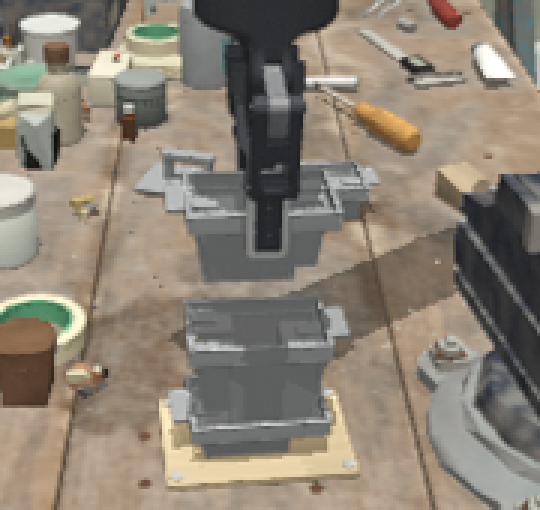

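The medium bin's tab is now on the left, opposite the deep bin's. The rim mid-columns are 262 and 260, so they line up. Lowering.

```bash
python3 -m inch '[[1,[0,0,0.03],0],[1,[0,0,0.055],0],[1,[0,0,0.07],0],[1,[0,0,0.08],0],[1,[0,0,0.086],0],[1,[0,0,0.09],0],[1,[0,0,0.09],0],[1,[0,0,0.09],0]]';python3 -m inch '[[1,[0,0,0.002],0],[1,[0,0,0.003],0],[1,[0,0,0.003],0]]'
```

```text
time_s: 14.18
tool_pos: [523.9, -49.8, 102.6]
eef_rot: [[-0.997, -0.072, 0.001], [-0.072, 0.997, -0.0], [-0.001, -0.0, -1.0]]
ft_force: [-1.9, 0.5, 3.4]
width: 54.8
finger_force: 64.6
time_s: 14.43
tool_pos: [524.1, -49.7, 102.5]
eef_rot: [[-0.997, -0.072, 0.002], [-0.072, 0.997, -0.001], [-0.001, -0.002, -1.0]]
ft_force: [-4.0, -1.1, 12.9]
width: 54.8
finger_force: 65.9
```

```bash
python3 -m inch '[[1,[0,0,-0.003],0],[1,[0,0,-0.003],0],[-1,[0,0,-0.003],0],[-1,[0,0,-0.003],0],[-1,[0,0,-0.003],0],[-1,[0,0,-0.003],0],[-1,[0,0,-0.003],0],[-1,[0,0,-0.003],0],[-1,[0,0,-0.04],0],[-1,[0,0,-0.1],0],[-1,[0,0,-0.17],0],[-1,[0,0,-0.17],0],[-1,[0,0,-0.17],0]]'
python3 - <<'E'
from h import *
go(463.5,-364.5,187,182.8)
cv2.imwrite("pics/s6.png",cams.snapshot("side")[:,:,::-1])
E
```

```text
time_s: 15.52
tool_pos: [525.0, -49.6, 187.2]
eef_rot: [[-0.997, -0.071, 0.005], [-0.071, 0.997, -0.0], [-0.005, -0.001, -1.0]]
ft_force: [0.1, -0.2, 0.2]
width: 85.4
finger_force: 0.0
t 15.5167 p [525.  -49.6 187.2] yaw -175.9 w 85.4 shift [ 0.1677 -0.6194  0.    ] twist 0.045 q7 1.19
```

Now over to the shallow bin, then down to just above its rim. I'll look there at the medium bin placement too.

```bash
python3 -m inch '[[-1,[0.02,-0.08,0],0.045],[-1,[0.04,-0.155,0],0.045],[-1,[0.062,-0.23,0],0.045],[-1,[0.084,-0.31,0],0.045],[-1,[0.105,-0.388,0],0.045],[-1,[0.126,-0.465,0],0.045],[-1,[0.147,-0.542,0],0.045],[-1,[0.168,-0.619,0],0.045],[-1,[0.168,-0.619,0.06],0.045],[-1,[0.168,-0.619,0.12],0.045],[-1,[0.168,-0.619,0.19],0.045],[-1,[0.168,-0.619,0.23],0.045],[-1,[0.168,-0.619,0.23],0.045],[-1,[0.168,-0.619,0.23],0.045],[-1,[0.168,-0.619,0.23],0.045]]'
python3 - <<'E'
from h import *
go(463.5,-364.5,5,182.8)
a=cams.snapshot("side")[110:290,170:350,::-1];b=cams.snapshot("top")[145:255,150:370,::-1]
cv2.imwrite("pics/a6.png",np.hstack([cv2.resize(a,(360,360),interpolation=3),cv2.resize(b,(440,220),interpolation=3).repeat(1,0) if 0 else cv2.copyMakeBorder(cv2.resize(b,(440,220),interpolation=3),0,140,0,0,0)]))
E
```

```text
time_s: 16.82
tool_pos: [462.9, -364.4, 70.9]
eef_rot: [[-0.999, -0.05, 0.001], [-0.05, 0.999, -0.0], [-0.001, -0.0, -1.0]]
ft_force: [0.3, 0.0, 0.8]
width: 85.5
finger_force: 0.0
t 16.8167 p [ 462.9 -364.4   70.9] yaw -177.2 w 85.5 shift [-0.0011 -0.0002  0.1319] twist 0.002 q7 1.65
```

View pics/a6.png

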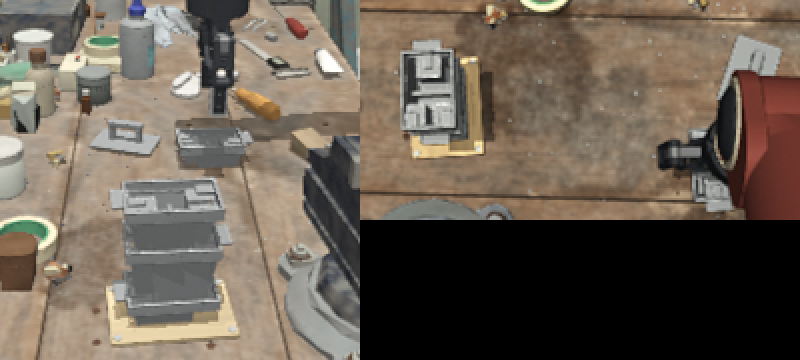

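The medium bin is level on the deep one and the tabs alternate. Gripping the shallow bin.

```bash
python3 -m inch '[[-1,[0,0,0.04],0],[-1,[0,0,0.08],0],[-1,[0,0,0.11],0],[-1,[0,0,0.127],0],[-1,[0,0,0.127],0],[-1,[0,0,0.127],0],[1,[0,0,0.127],0],[1,[0,0,0.127],0],[1,[0,0,0.127],0],[1,[0,0,0.127],0],[1,[0,0,0.127],0],[1,[0,0,0.127],0],[1,[0,0,0.127],0],[1,[0,0,0.127],0]]'; python3 -m inch '[[1,[0,0,-0.05],0],[1,[0,0,-0.13],0],[1,[0,0,-0.21],0],[1,[0,0,-0.29],0],[1,[0,0,-0.37],0],[1,[0,0,-0.41],0],[1,[0,0,-0.41],0],[1,[0,0,-0.41],0]]'; python3 -c "
from h import *
go(525.5,-50,211,183.8)"
```

```text
time_s: 18.08
tool_pos: [463.1, -365.1, 8.4]
eef_rot: [[-0.999, -0.049, 0.002], [-0.049, 0.999, -0.002], [-0.002, -0.002, -1.0]]
ft_force: [-0.1, 0.2, 5.6]
width: 54.6
finger_force: 62.7
time_s: 18.75
tool_pos: [462.3, -364.7, 212.9]
eef_rot: [[-0.999, -0.049, 0.002], [-0.049, 0.999, -0.002], [-0.001, -0.002, -1.0]]
ft_force: [0.2, 0.2, -2.1]
width: 55.0
finger_force: 64.1
t 18.75 p [ 462.3 -364.7  212.9] yaw -177.2 w 55.0 shift [-0.1572  0.6225  0.0029] twist -0.034 q7 1.78
```

```bash
python3 -m inch '[[1,[-0.02,0.078,0],-0.034],[1,[-0.04,0.156,0],-0.034],[1,[-0.06,0.234,0],-0.034],[1,[-0.08,0.312,0],-0.034],[1,[-0.1,0.39,0],-0.034],[1,[-0.12,0.468,0],-0.034],[1,[-0.14,0.546,0],-0.034],[1,[-0.157,0.6225,0],-0.034],[1,[-0.157,0.6225,0],-0.034],[1,[-0.157,0.6225,0.04],-0.034],[1,[-0.157,0.6225,0.078],-0.034],[1,[-0.157,0.6225,0.078],-0.034],[1,[-0.157,0.6225,0.078],-0.034],[1,[-0.157,0.6225,0.078],-0.034]]'
python3 - <<'E'
from h import *
go(525.5,-50,133.4,183.8)
a=cams.snapshot("side")[90:280,170:350,::-1]
cv2.imwrite("pics/a7.png",cv2.resize(a,(540,570),interpolation=3))
E
```

```text
time_s: 19.92
tool_pos: [525.0, -50.0, 172.6]
eef_rot: [[-0.998, -0.066, -0.001], [-0.066, 0.998, 0.001], [0.001, 0.001, -1.0]]
ft_force: [0.4, 0.5, -0.5]
width: 54.8
finger_force: 64.0
t 19.9167 p [525.  -50.  172.6] yaw -176.2 w 54.8 shift [-0.001  -0.      0.0784] twist -0.001 q7 1.17
```

View pics/a7.png

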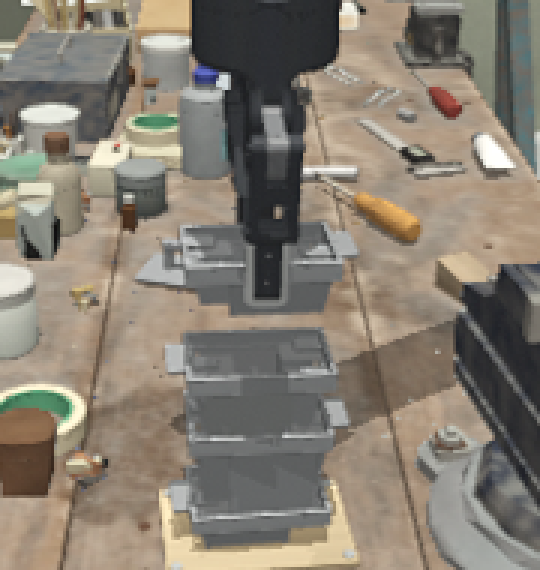

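The held shallow bin's rim spans 184–343 and the medium rim 186–337, which puts them within about 1 mm. Lowering.

```bash
python3 -m inch '[[1,[0,0,0.025],0],[1,[0,0,0.045],0],[1,[0,0,0.06],0],[1,[0,0,0.07],0],[1,[0,0,0.076],0],[1,[0,0,0.079],0],[1,[0,0,0.079],0],[1,[0,0,0.079],0]]';python3 -m inch '[[1,[0,0,0.002],0],[1,[0,0,0.003],0],[1,[0,0,0.003],0]]'
```

```text
time_s: 20.63
tool_pos: [525.5, -49.7, 133.6]
eef_rot: [[-0.998, -0.066, 0.001], [-0.066, 0.998, 0.0], [-0.001, 0.0, -1.0]]
ft_force: [1.0, 0.1, -0.1]
width: 54.9
finger_force: 64.1
time_s: 20.88
tool_pos: [525.8, -49.6, 133.2]
eef_rot: [[-0.998, -0.066, 0.002], [-0.066, 0.998, -0.001], [-0.002, -0.001, -1.0]]
ft_force: [-1.5, -1.1, 7.4]
width: 54.4
finger_force: 64.9
```

```bash
python3 -m inch '[[1,[0,0,-0.001],0],[1,[0,0,-0.001],0],[-1,[0,0,-0.001],0],[-1,[0,0,-0.001],0],[-1,[0,0,-0.001],0],[-1,[0,0,-0.001],0],[-1,[0,0,-0.001],0],[-1,[0,0,-0.001],0],[-1,[0,0,-0.04],0],[-1,[0,0,-0.1],0],[-1,[0,0,-0.17],0],[-1,[0,0,-0.17],0],[-1,[0,0,-0.17],0]]'
python3 - <<'E'
from h import *
go(574.3,-409,217,161.9)
P=np.array([(28,250),(76,158)])
E
```

```text
time_s: 21.97
tool_pos: [526.4, -49.5, 218.7]
eef_rot: [[-0.998, -0.066, 0.005], [-0.066, 0.998, -0.0], [-0.005, -0.001, -1.0]]
ft_force: [0.5, -0.4, -0.8]
width: 85.3
finger_force: 0.0
t 21.9667 p [526.4 -49.5 218.7] yaw -176.2 w 85.3 shift [-0.048  -0.7237  0.0041] twist 0.764 q7 1.22
```

```bash
python3 -m inch '[[-1,[0,-0.08,0],0.1],[-1,[-0.01,-0.16,0],0.3],[-1,[-0.02,-0.24,0],0.5],[-1,[-0.027,-0.32,0],0.764],[-1,[-0.033,-0.4,0],0.764],[-1,[-0.04,-0.48,0],0.764],[-1,[-0.044,-0.56,0],0.764],[-1,[-0.048,-0.64,0],0.764],[-1,[-0.048,-0.724,0],0.764],[-1,[-0.048,-0.724,0],0.764],[-1,[-0.048,-0.724,0.08],0.764],[-1,[-0.048,-0.724,0.16],0.764],[-1,[-0.048,-0.724,0.24],0.764],[-1,[-0.048,-0.724,0.29],0.764],[-1,[-0.048,-0.724,0.29],0.764],[-1,[-0.048,-0.724,0.29],0.764],[-1,[-0.048,-0.724,0.29],0.764]]'
python3 - <<'E'
from h import *
go(574.3,-409,13,161.9)
a=cams.snapshot("side")[90:280,170:350,::-1]
cv2.imwrite("pics/a8.png",cv2.resize(a,(540,570),interpolation=3))
E
```

```text
time_s: 23.38
tool_pos: [574.3, -409.5, 73.3]
eef_rot: [[-0.951, 0.311, 0.003], [0.311, 0.951, -0.001], [-0.003, 0.0, -1.0]]
ft_force: [0.2, -0.8, 0.2]
width: 85.4
finger_force: 0.0
t 23.3833 p [ 574.3 -409.5   73.3] yaw 161.9 w 85.4 shift [0.0007 0.0009 0.1205] twist 0.0 q7 1.42
```

View pics/a8.png

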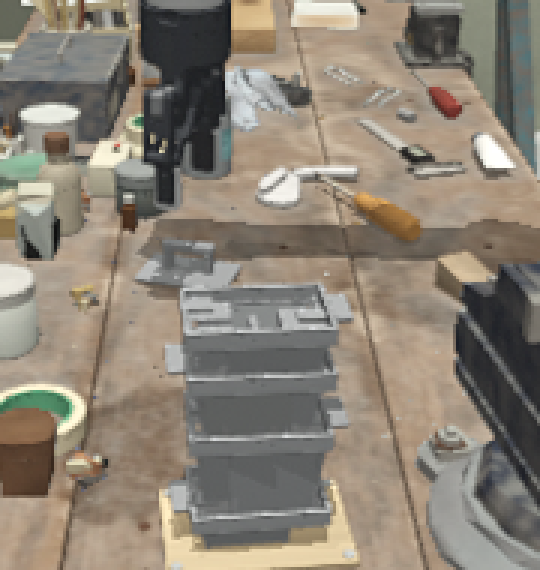

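The stack of three is level and the fingers straddle the lid's handle. Gripping the bar.

```bash
python3 -m inch '[[-1,[0,0,0.04],0],[-1,[0,0,0.08],0],[-1,[0,0,0.11],0],[-1,[0,0,0.118],0],[-1,[0,0,0.118],0],[1,[0,0,0.118],0],[1,[0,0,0.118],0],[1,[0,0,0.118],0],[1,[0,0,0.118],0],[1,[0,0,0.118],0],[1,[0,0,0.118],0],[1,[0,0,0.118],0],[1,[0,0,0.118],0],[1,[0,0,0.118],0],[1,[0,0,0.118],0],[1,[0,0,0.118],0]]'; python3 -m inch '[[1,[0,0,-0.05],0],[1,[0,0,-0.13],0],[1,[0,0,-0.21],0],[1,[0,0,-0.29],0],[1,[0,0,-0.37],0],[1,[0,0,-0.43],0],[1,[0,0,-0.43],0],[1,[0,0,-0.43],0]]'; python3 -c "
from h import *
go(525.8,-50,228,183.8)"
```

```text
time_s: 24.77
tool_pos: [573.4, -409.7, 13.3]
eef_rot: [[-0.951, 0.311, 0.001], [0.311, 0.951, -0.0], [-0.001, -0.0, -1.0]]
ft_force: [-0.2, -0.5, 3.8]
width: 10.8
finger_force: 58.9
time_s: 25.43
tool_pos: [573.8, -409.4, 229.6]
eef_rot: [[-0.951, 0.31, 0.003], [0.31, 0.951, -0.002], [-0.003, -0.001, -1.0]]
ft_force: [-0.8, 0.1, -1.1]
width: 10.7
finger_force: 58.6
t 25.4333 p [ 573.8 -409.4  229.6] yaw 161.9 w 10.7 shift [0.3145 0.6535 0.0018] twist -0.764 q7 1.5
```

```bash
python3 -m inch '[[1,[0.035,0.07,0],-0.1],[1,[0.07,0.14,0],-0.3],[1,[0.105,0.21,0],-0.5],[1,[0.14,0.28,0],-0.764],[1,[0.175,0.35,0],-0.764],[1,[0.21,0.43,0],-0.764],[1,[0.245,0.51,0],-0.764],[1,[0.28,0.585,0],-0.764],[1,[0.3145,0.6535,0],-0.764],[1,[0.3145,0.6535,0],-0.764],[1,[0.3145,0.6535,0.03],-0.764],[1,[0.3145,0.6535,0.06],-0.764],[1,[0.3145,0.6535,0.06],-0.764],[1,[0.3145,0.6535,0.06],-0.764],[1,[0.3145,0.6535,0.06],-0.764]]'
python3 - <<'E'
from h import *
go(525.8,-50,168.3,183.8)
a=cams.snapshot("side")[70:260,170:350,::-1]
cv2.imwrite("pics/a9.png",cv2.resize(a,(540,570),interpolation=3))
E
```

```text
time_s: 26.68
tool_pos: [524.8, -50.3, 197.3]
eef_rot: [[-0.998, -0.066, -0.001], [-0.066, 0.998, 0.001], [0.001, 0.001, -1.0]]
ft_force: [0.3, -0.2, -0.9]
width: 10.9
finger_force: 58.7
t 26.6833 p [524.8 -50.3 197.3] yaw -176.2 w 10.9 shift [-0.0021  0.0005  0.0581] twist -0.001 q7 1.2
```

View pics/a9.png

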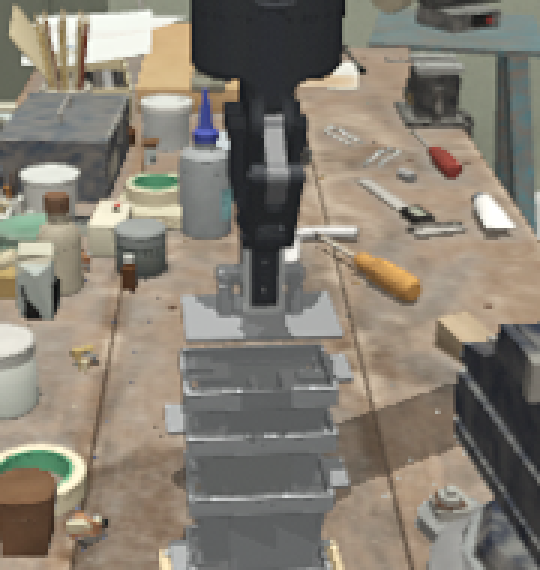

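The lid is level over the mouth: its edge spans 183–342 against a rim of 182–337. I'll shift it about 1 mm in +x and lower.

```bash
python3 -m inch '[[1,[-0.002,0,0.02],0],[1,[-0.002,0,0.035],0],[1,[-0.002,0,0.046],0],[1,[-0.002,0,0.053],0],[1,[-0.002,0,0.057],0],[1,[-0.002,0,0.059],0],[1,[-0.002,0,0.059],0],[1,[-0.002,0,0.059],0]]';python3 -m inch '[[1,[0,0,0.002],0],[1,[0,0,0.003],0],[1,[0,0,0.003],0]]'
```

```text
time_s: 27.4
tool_pos: [526.3, -49.9, 168.5]
eef_rot: [[-0.998, -0.066, 0.001], [-0.066, 0.998, 0.0], [-0.001, 0.0, -1.0]]
ft_force: [-0.2, -0.2, -1.0]
width: 10.7
finger_force: 58.8
time_s: 27.65
tool_pos: [526.6, -49.7, 168.2]
eef_rot: [[-0.998, -0.066, 0.002], [-0.066, 0.998, -0.0], [-0.002, -0.001, -1.0]]
ft_force: [-2.1, -0.2, 6.4]
width: 10.9
finger_force: 59.6
```

```bash
python3 -m inch '[[1,[0,0,-0.001],0],[1,[0,0,-0.001],0],[-1,[0,0,-0.001],0],[-1,[0,0,-0.001],0],[-1,[0,0,-0.001],0],[-1,[0,0,-0.001],0],[-1,[0,0,-0.001],0],[-1,[0,0,-0.001],0],[-1,[0,0,-0.001],0],[-1,[0,0,-0.001],0],[-1,[0,0,-0.001],0],[-1,[0,0,-0.04],0],[-1,[0,0,-0.1],0],[-1,[0,0,-0.2],0],[-1,[0,0,-0.2],0],[-1,[0,0,-0.2],0],[-1,[0,0,-0.2],0]]'
python3 - <<'E'
from h import *
a=cams.snapshot("side")[70:280,170:350,::-1]
cv2.imwrite("pics/b1.png",cv2.resize(a,(510,595),interpolation=3))
E
```

```text
time_s: 29.07
tool_pos: [525.9, -50.2, 266.7]
eef_rot: [[-0.998, -0.066, 0.0], [-0.066, 0.998, -0.001], [-0.0, -0.001, -1.0]]
ft_force: [-0.7, 0.1, -0.1]
width: 85.3
finger_force: 0.0
```

View pics/b1.png

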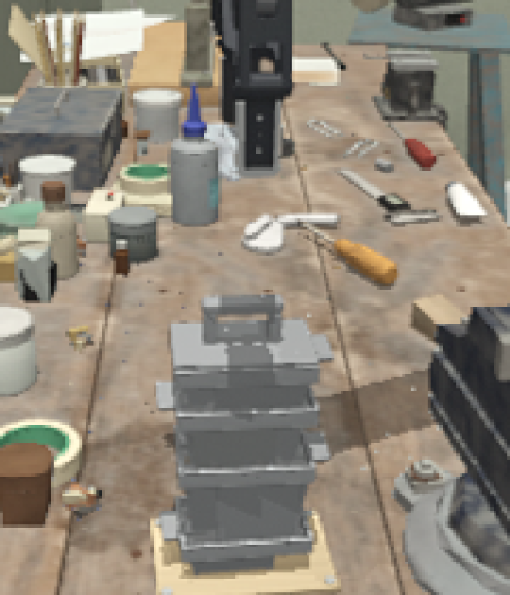

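The lid sits flat on the rim at (244,345), the tabs alternate and the gripper is clear. Handing in.

```bash
python3 -c "
from cell import env
print(env.sign_off())"
```

```text
the job is handed in; nothing more can be done
None
```

I built the stack in order (deep, medium, shallow, lid) with the tabs alternating, and handed it in at about 29 s; it looked level and fully released in the last side view, but the hand-in gave no verdict.

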